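# Fit the double lid to the tea canister and lift the outer lid off

## Task

Fold both flaps of the small carton right out of the way (well past upright), take out the nested lid set by the inner lid's orange rim, with the green outer lid riding on it, and lower it, without dropping it, onto the white canister until the orange inner lid sits fully home in the neck. Then lift the green outer lid alone, leaving the inner lid seated, and finish while holding it still and level by the gripper about 10 cm straight above where it sat. Leave the mug, jar and spoon alone, and do not tip or push the canister about.

Things in the scene. Friction and masses are not known exactly. Their poses are not given: they have to be found in the camera images.
- carton: Brown cardboard carton fixed to the counter, open but for two flaps. 150 x 150 mm outside, 60 mm high, walls and floor 4 mm. Origin: centre of underside; z up. Flaps hinge on its top edges (z = 60 mm, parallel to its x axis) at its own y = +75 mm (left) and -75 mm (right); its x sides have no flaps. The lid set stands free on its floor, within 8 mm of the middle on each axis.
- flap_left (a joint): Angle (rad) of the flap on the carton's +y side: 0 flat shut, 1.57 upright, 2.75 folded out to its stop. Starts ajar at 0.7 to 1.15. 142 mm long, 55 mm from hinge to free edge, 3 mm thick, 20 g; stays where left, turns at about 0.03 Nm. The ajar flaps leave a gap of 65 mm or more. While low, its edge binds on a finger pushed level; push up and out.
- flap_right (a joint): The same for the like flap on the carton's -y side.
- flap_left_edge (a point): Middle of the free edge of the left flap.
- flap_right_edge (a point): Middle of the free edge of the right flap.
- inner_lid: Orange plastic inner lid, round, about 70 g. Origin: centre of its underside, z up. Plug 50 mm diameter (tapering to 44 mm at the bottom), z 0 to 14; grip rim 66 mm diameter, z 14 to 22 mm, the lid set's widest part; boss 42 mm diameter, z 22 to 30, under the outer lid. Home in the canister its origin is 98 mm above the canister's, the rim resting on the neck; plug has 2 mm play all round.
- outer_lid: Green outer lid, a cap 56 mm in diameter with pale wooden knob, about 50 g. Origin: centre of the lower edge of its skirt, z up. Flat top at z = 16 mm; knob 22 mm in diameter, z 16 to 36 mm. Lies loose over the inner lid's boss (3.5 mm play all round), resting on the rim, origin 22 mm above the inner lid's; only its weight holds it on. Nested set: 58 mm high.
- canister: White ceramic canister with a blue foot, open at the top, loose on the counter, about 0.65 kg. Origin: centre of its underside, z up. Body 84 mm in diameter up to 84 mm height, sloping in to a neck 60 mm outside and 54 mm inside diameter from 92 to 112 mm height (the rim).
- mug: White mug, 76 mm in diameter, 88 mm high, a bystander beyond the work. Origin: centre of its underside.
- jar: Glass jar with steel cap, 68 mm in diameter, 80 mm high, a bystander beyond the work. Origin: centre of its underside.
- spoon: Steel spoon 140 mm long lying on the counter, a bystander between carton and canister. Origin: its underside, near the middle.
Things that resemble listed ones, but are neither listed nor needed, are in the scene too. Of the things that look like the outer_lid, the largest one is meant.

How it is judged (in metres and radians):
On the way, in this order (a step that is already met when the one before it is completed fails the run):
1. both flaps are folded out past upright (beyond 1.9 rad) (value of joint each of flap_left, flap_right above 1.9 rad), for 0.2 s.
2. the nested lid set, held by the inner lid, is clear above the carton (z of outer_lid in the frame of inner_lid between 0.018 and 0.027 m and horizontal distance between outer_lid and inner_lid below 0.008 m and height (world z) of inner_lid above 0.075 m and contact force between the fingers and inner_lid above 0.5 N), for 0.1 s.
3. the nested lid set sits home in the canister's neck while the fingers still hold the inner lid (z of inner_lid in the frame of canister between 0.094 and 0.1005 m and horizontal distance between inner_lid and canister below 0.005 m and angle between the z axis of inner_lid and the z axis of canister, either way round below 0.06 rad and z of outer_lid in the frame of inner_lid between 0.018 and 0.027 m and horizontal distance between outer_lid and inner_lid below 0.008 m and contact force between the fingers and inner_lid above 0.3 N), for 0.1 s.
At the end, for the whole second after the job is handed in: Fingers hold the outer lid still, within 17 deg of level, 50 to 200 mm above its seat, within 50 mm of the canister axis, touching neither inner lid nor canister; inner lid untouched and home (2.5 mm high, 5 mm off centre, 3 deg); flaps beyond 1.8 rad; canister upright, moved under 30 mm (z of inner_lid in the frame of canister between 0.094 and 0.1005 m and horizontal distance between inner_lid and canister below 0.005 m and angle between the z axis of inner_lid and the z axis of canister, either way round below 0.06 rad and z of outer_lid in the frame of canister between 0.17 and 0.32 m and horizontal distance between outer_lid and canister below 0.05 m and angle between outer_lid's own z axis and vertical below 0.3 rad and contact force between the fingers and outer_lid above 1 N and contact force between each of the fingers, outer_lid and inner_lid below 0.05 N and contact force between outer_lid and canister below 0.05 N and linear speed of outer_lid below 0.03 m/s and linear speed of inner_lid below 0.02 m/s and value of joint each of flap_left, flap_right above 1.8 rad and angle between canister's own z axis and vertical below 0.05 rad and distance of canister from where it was at the start of the episode below 0.03 m); the arm keeps its last pose, push and grip.
It fails at once if the outer lid comes off the inner lid while the inner lid is not home in the canister (distance between outer_lid and inner_lid above 0.034 m and not (z of inner_lid in the frame of canister between 0.094 and 0.1005 m and horizontal distance between inner_lid and canister below 0.005 m and angle between the z axis of inner_lid and the z axis of canister, either way round below 0.06 rad)).
It fails at once if the canister is tipped or pushed more than 30 mm (angle between canister's own z axis and vertical above 0.2 rad or distance of canister from where it was at the start of the episode above 0.03 m).
It fails at once if a bystander is moved more than 20 mm (distance of any of mug, jar, spoon from where it was at the start of the episode above 0.02 m).
It also fails if it takes over 72 s, if anything falls off the work surface, if the arm or the gripper's body presses on something with over 40 N, if the wrist force passes 120 N, or if a joint passes its speed limit or range.

## Robot

A 6-joint arm with a two-finger parallel gripper is mounted at the origin on the work surface. World frame = base frame: x ahead of the robot, y to its left, z up, the work surface at z = 0. Lengths are in mm, angles in degrees, forces in N, time in s.
With the tool pointing down it reaches from about 325 to 900 mm from the base axis. Payload 6.1 kg.
Tool frame: the origin (TCP) lies midway between the tips of the shut fingers; the grasp point (between the pads) lies 19 mm behind it; z points along the fingers, y is the line along which they close (so a half turn about z gives the same grasp; the last joint's range is limited). The gripper opens to 87 mm and grips with 3 to 60 N. Pads are 19 mm wide; open, the fingers measure 117 mm over their backs; the gripper's body (75 mm by 190 mm) begins 51 mm behind the grasp point.
Start: joints at [-76.152, 12.628, 87.462, -0, 79.91, -7.225], TCP at [224.72, -583.195, 222.538] pointing down, gripper open.
Joint ranges: [-170.65, 170.65], [-52.31, 119.04], [5.05, 147.46], [-71.25, 251.25], [11.57, 151.72], [-153.62, 153.62]. Speed limits (degrees/s): [147.25, 147.25, 172.46, 180, 180, 180].

## Interface

Orientations are given as a 3x3 rotation matrix whose columns are the frame's x, y, z axes.
In Python, from bench import robot gives the robot as it stands.
- The arm moves only by the tool servo_tool, never from a script. Its argument "steps" is text: rows parted by semicolons, each of 7 numbers parted by spaces: the turn, a rotation vector about the world's x, y, z in units of 6 degrees (1.0 is 6 degrees), then the shift along the world's x, y, z in units of 30 cm (1.0 is 30 cm), then the opening, from -1 (shut) to 1 (fully open). In form: wx wy wz tx ty tz jaw; .... A call has 1 to 20 rows; each row shifts and turns the commanded pose from where the row before left it; what a row does not reach is not made up. A row lasts 1/8 s, in which the tool goes at most 62.5 mm and 10.7 degrees, less where a joint would pass 70% of its speed; a pose out of reach is approached as far as the arm can. A call with a number of a shift or a turn outside -1 to 1 is refused whole. A call with a gripper value outside its range is refused whole. The fingers move at their own pace and stop on an object; "newtons" is the grip in N (left out, the last holds). Time passes only in rows, so rows that do not move let the fingers close. It gives the time, the measured TCP pose, the force, the opening and the grip force at its end, in the units of the state.
- robot.read_state(): the state, without advancing time (a new reading comes with each control period).
- robot.capture(name): name is "scene" or "top" or "wrist"; returns (picture, depth): 384x512x3 uint8, red, green, blue; 384x512 float32, mm along the optical axis (not along the pixel's ray), 0 where there is no reading.
- robot.get_calibration(name): a dict with "K" (3x3 intrinsics, pixels), "world_to_cam" (4x4, takes a point from world to camera coordinates). Camera axes: x right, y down, z forward; pixel columns grow to the right and rows downward; lengths in mm; the calibration is good to about 2 mm. A picture is of the moment at which its call begins: read the wrist's pose just before it. get_calibration takes no time and is no camera call; for the wrist camera it gives the pose at the moment of the call.
- robot.hand_in(): hands the job in; it is judged then, once.
The state is a dict: "time_s": time; "joints": joint angles; "qvel": joint speeds; "joint_torque": joint torques, N m; "eef_pos": TCP position; "ee_rot": TCP orientation; "contact_force": force on the tool from outside, world axes, zero at the start; "moment": the same for the moment, N m; "width": opening from 0.0 (shut) to 1.0 (fully open); "grasp_force": force on a finger pad.
Only numpy, scipy, OpenCV 4.12 (cv2) and the standard library are available. Lean on these libraries where they do the work, as an engineer would, in place of code of your own. Each camera call takes 0.05 s, during which the arm holds its last target. There are 200 camera calls.

## Working session

There is one attempt and no reset: what is moved stays moved. The work goes in short steps, Python scripts to look and compute and a tool call to move; the robot and the scene stay as the last step left them, time stands still between calls to the robot, and variables do not carry over. Pictures are saved under pics/ and viewed, at most 11 in all, crops included, and the job is handed in when it is done.

Besides the shell and the picture viewer there is one more tool, called after ">>>" as name(argument=value, ...) on one line, values as JSON. servo_tool: Moves the arm, as the interface text tells. Shifts and turns lie within -1 to 1; 1 stands for 30 cm of shift or 6 degrees of turn. Its arguments: {"type":"object","properties":{"steps":{"type":"string"},"newtons":{"type":"number"}},"required":["steps"]}

```bash
mkdir -p pics
cat > h.py <<'E'
import numpy as np, cv2
from bench import robot
def cap(n):
    c=robot.get_calibration(n); im,d=robot.capture(n)
    np.savez(f'{n}.npz',im=im,d=d,K=c['K'],T=c['world_to_cam']); return im,d
def load(n):
    z=np.load(f'{n}.npz'); return z['im'],z['d'],z['K'],z['T']
def cloud(n):
    im,d,K,T=load(n); K=np.array(K);v,u=np.mgrid[:d.shape[0],:d.shape[1]]
    P=np.stack([(u-K[0,2])/K[0,0]*d,(v-K[1,2])/K[1,1]*d,d],-1)
    R=T[:3,:3];return (P-T[:3,3])@R, d>0
E
python3 - <<'E'
from h import *
a,_=cap('scene');b,_=cap('top')
for n,x in(('scene',a),('top',b)):cv2.imwrite(f'pics/{n}0.png',cv2.resize(x[:,:,::-1],(800,600),interpolation=cv2.INTER_CUBIC))
s=robot.read_state();print(s)
E
```

```text
{'time_s': 0.1, 'joints': array([-7.61496259e+01,  1.26720834e+01,  8.75181241e+01, -1.38208236e-03,
        7.99103470e+01, -7.22486199e+00]), 'qvel': array([ 0.00233359, -0.10108752, -0.09920639,  0.0685265 ,  0.10075066,
       -0.02091856]), 'joint_torque': array([-2.33725168e-04, -4.95949495e+01, -3.88518620e+01,  7.01148016e-02,
        5.16650139e-02, -4.46564172e-05]), 'eef_pos': array([ 224.60272927, -582.65593066,  221.5419701 ]), 'ee_rot': array([[ 9.33107559e-01,  3.59597117e-01, -4.43184419e-04],
       [ 3.59597336e-01, -9.33106035e-01,  1.69829325e-03],
       [ 1.97163302e-04, -1.74405821e-03, -9.99998460e-01]]), 'contact_force': array([-0.33227917,  0.11725036, -0.76120932]), 'moment': array([-0.02338786, -0.03344824, -0.01545644]), 'grasp_force': 0.0, 'width': 0.997558936950461}
```

View pics/scene0.png

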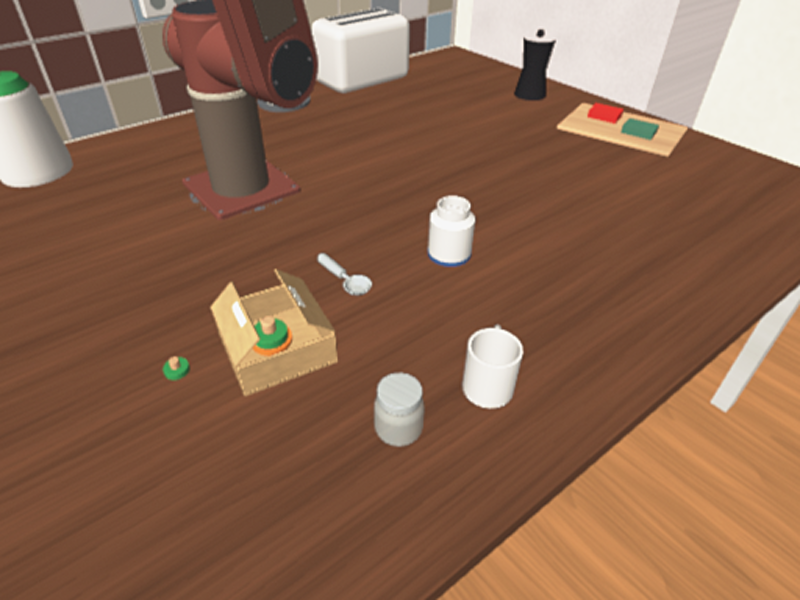

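View pics/top0.png

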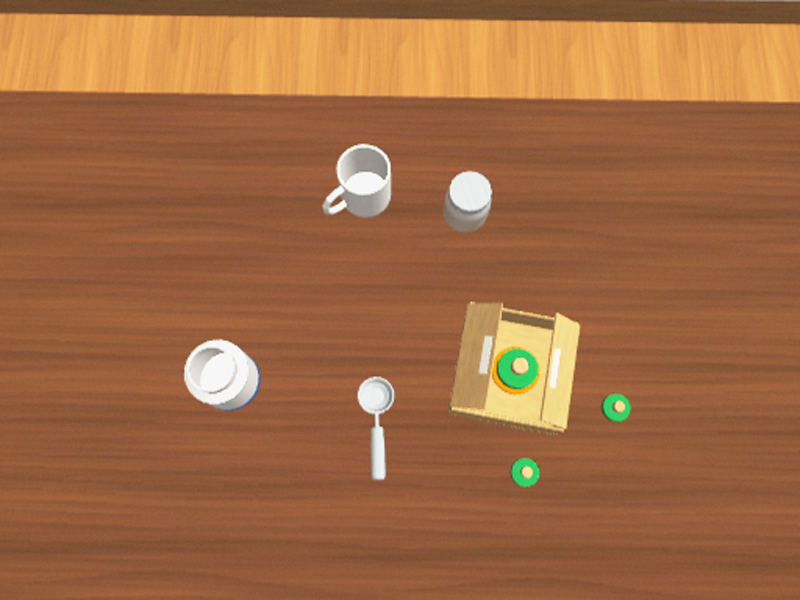

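The scene view shows the carton (270,335), canister (450,232), spoon (345,275), mug and jar. Green lids in the top view are at (518,369) on an orange rim in the carton, (617,407) and (525,472). The one in the carton is the largest and sits on the orange lid, so I'll confirm it in a crop and measure.

Run:
```python
from h import *
P,ok=cloud('top');im,d,K,T=load('top')
print('cam pos',-T[:3,:3].T@T[:3,3])
cv2.imwrite('pics/crop1.png',cv2.resize(im[180:315,265:425,::-1],(800,675*600//675),interpolation=cv2.INTER_CUBIC))
s=1.5625
hsv=cv2.cvtColor(im,cv2.COLOR_RGB2HSV)
g=((hsv[...,0]>55)&(hsv[...,0]<85)&(hsv[...,1]>150)).astype(np.uint8)
n,l,st,_=cv2.connectedComponentsWithStats(g)
for i in range(1,n):
    if st[i,4]>60:
        q=P[l==i]; print('green',st[i],np.median(q,0).round(1),np.ptp(q[:,:2],axis=0).round())
def circ(q):
    c,_,r=None,None,None
    A=np.c_[2*q[:,:2],np.ones(len(q))];x=np.linalg.lstsq(A,(q[:,:2]**2).sum(1),rcond=None)[0]
    return x[:2].round(1),np.sqrt(x[2]+x[0]**2+x[1]**2).round(1)
# canister rim
R=P[210:268,110:172].reshape(-1,3);m=R[:,2]>106;q=R[m];print('rim',len(q),q.mean(0).round(1),q[:,2].max(),circ(q))
(c,rr)=cv2.minEnclosingCircle(q[:,:2].astype(np.float32))[:2];print(c,rr)
o=((hsv[...,0]>9)&(hsv[...,0]<19)&(hsv[...,1]>215)&(hsv[...,2]>200)).astype(np.uint8);o[:190]=0;o[275:]=0;o[:,:285]=0;o[:,375:]=0
q=P[o>0];q=q[(q[:,2]>10)&(q[:,2]<40)];print('orange',len(q),np.median(q,0).round(1),circ(q))
(c,rr)=cv2.minEnclosingCircle(q[:,:2].astype(np.float32))[:2];print(c,rr)
for nm,u,v in [('knob',520,366),('LflapTL',472,305),('LflapTR',500,307),('LflapBL',453,409),('LflapBR',486,408),('RfTL',558,317),('RfTR',577,324),('RfBL',544,419),('RfBR',564,429),('mug',365,160),('jar',470,187),('spoonbowl',376,380),('spoonend',378,475)]:
    a,b=int(v/s),int(u/s); print(nm,P[a,b].round(1), np.nanmedian(P[a-1:a+2,b-1:b+2].reshape(-1,3),0).round(1))
```

```text
cam pos [350.42628018 -27.32700229 997.55671721]
green [318 224  26  25 388] [ 504.3 -187.9   41.8] [182. 191.]
green [385 253  18  16 173] [ 459.2 -328.5   10.5] [33. 36.]
green [327 294  18  17 186] [ 370.1 -200.7   10.7] [33. 37.]
rim 201 [476.8 186.1 194.9] 997.5567172147383 (array([427.5,  97. ]), np.float64(132.4))
(428.8551025390625, 102.63504791259766) 151.79344177246094
orange 23 [ 485.5 -172.5   24.7] (array([ 501.4, -185.7]), np.float64(23.0))
(490.52227783203125, -178.45394897460938) 22.832368850708008
knob [ 507.4 -190.8   61.6] [ 507.4 -190.8   62.2]
LflapTL [ 589.1 -128.4   66.3] [ 589.  -128.4   66.7]
LflapTR [ 580.  -162.1   96.4] [ 579.7 -162.1   96.9]
LflapBL [ 450.  -101.2   58.7] [ 450.  -101.2   56.3]
LflapBR [ 456.8 -153.7    2.8] [ 454.7 -153.6    3.4]
RfTL [ 568.  -236.8   99.1] [ 568.6 -237.    97.4]
RfTR [ 565.3 -269.    67.6] [ 565.3 -269.    67.3]
RfBL [ 434.4 -214.6   96.3] [ 434.8 -215.5   94.3]
RfBR [ 426.1 -246.2   60.2] [ 427.4 -245.8   61.5]
mug [811.9  25.5  44.9] [811.9  25.5  44.9]
jar [ 757.3 -124.2   79.2] [ 757.3 -124.2   79.2]
spoonbowl [492.6   2.4   8.4] [492.1   2.4   9.8]
spoonend [362.3  -3.3  19.6] [362.3  -3.3  20.5]
```

View pics/crop1.png

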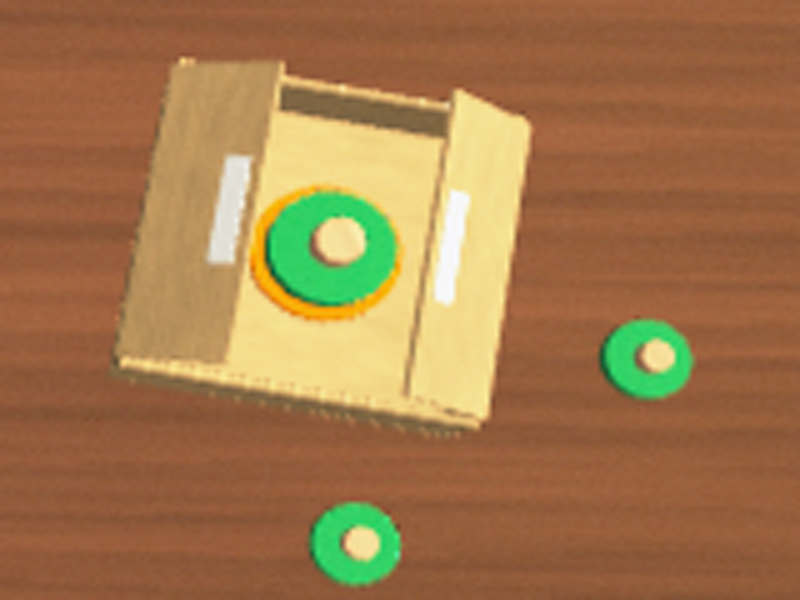

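The crop confirms it: the large green lid on the orange rim in the carton is at about (330,250), and the two loose ones at (645,358) and (355,543) are clearly smaller. Next I move above the carton, turned to the carton's yaw (about -10°) with the fingers shut, and refine the canister position.

>>> servo_tool(steps="0 0 0.98 0.0945 0.132 0 -1;0 0 0.98 0.0945 0.132 0 -1;0 0 0.98 0.0945 0.132 0 -1;0 0 0.98 0.0945 0.132 0 -1;0 0 0.98 0.0945 0.132 0 -1;0 0 0.98 0.0945 0.132 0 -1;0 0 0.98 0.0945 0.132 0 -1;0 0 0.98 0.0945 0.132 0 -1;0 0 0.98 0.0945 0.132 0 -1;0 0 0.98 0.0945 0.132 0 -1;0 0 0 0 0 0 -1;0 0 0 0 0 0 -1", newtons=20)

```text
time_s: 1.6
eef_pos: [507.8, -187.3, 222.1]
ee_rot: [[0.176, 0.984, -0.001], [0.984, -0.176, -0.0], [-0.0, -0.001, -1.0]]
contact_force: [1.1, -1.0, -0.3]
width: 0.004
grasp_force: 0.0
```

Run:
```python
from h import *
from scipy.optimize import least_squares
P,ok=cloud('top')
m=ok.copy();m[:210]=0;m[270:]=0;m[:,:108]=0;m[:,172:]=0
q=P[m&(P[...,2]>104)&(P[...,2]<120)]
f=least_squares(lambda p:np.hypot(q[:,0]-p[0],q[:,1]-p[1])-28.5,q[:,:2].mean(0),loss='soft_l1').x
print('rim',len(q),q[:,2].mean(),q.min(0),q.max(0),f)
q=P[m&(P[...,2]>40)&(P[...,2]<84)];print('body',len(q),q.min(0),q.max(0))
P2,ok2=None,None
cap('wrist');im,d,K,T=load('wrist');print(robot.read_state()['eef_pos'],robot.read_state()['ee_rot'].round(3))
cv2.imwrite('pics/w1.png',im[:,:,::-1])
```

```text
rim 197 110.64664763065876 [460.29383972 178.68523114 104.07832326] [520.42438833 237.72675534 115.118294  ] [489.79396027 208.05286969]
body 273 [448.46962405 166.73689067  40.16593152] [531.92079397 250.25827495  83.9423636 ]
[ 507.61873201 -187.81154368  222.18291705] [[ 0.177  0.984 -0.001]
 [ 0.984 -0.177 -0.   ]
 [-0.    -0.001 -1.   ]]
```

View pics/w1.png

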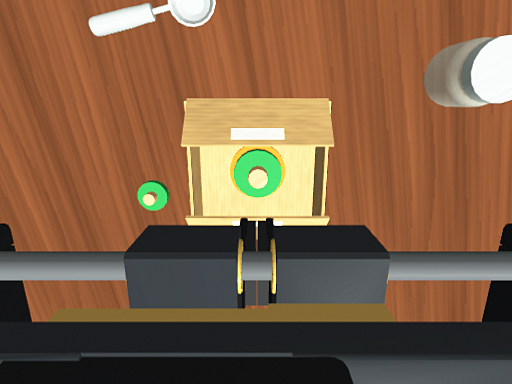

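The wrist view shows the gripper square to the carton, with the set at (258,172) between the flaps. Canister axis is at (490,208), and carton centre about (508,-186). Now the left flap, pushing up and out.

>>> servo_tool(steps="0 0 0 0 0 -0.163 -1;0 0 0 0 0 -0.163 -1;0 0 0 0 0 -0.163 -1;0 0 0 0 0 0 -1;0 0 0 0.014 0.079 0 -1;0 0 0 0.003 0.0164 0.0133 -1;0 0 0 0.003 0.0164 0.0133 -1;0 0 0 0.003 0.0164 0.0133 -1;0 0 0 0.0035 0.0197 0.0133 -1;0 0 0 0.0035 0.0197 0.01 -1;0 0 0 0.0035 0.0197 0.01 -1;0 0 0 0.0041 0.023 0.0067 -1;0 0 0 0.0047 0.0262 0.0033 -1")

```text
time_s: 3.28
eef_pos: [520.9, -115.8, 100.8]
ee_rot: [[0.176, 0.984, -0.0], [0.984, -0.176, -0.0], [-0.0, -0.0, -1.0]]
contact_force: [-0.6, -1.3, -1.2]
width: 0.006
grasp_force: 0.4
```

>>> servo_tool(steps="0 0 0 0.0047 0.0262 -0.0033 -1;0 0 0 0.0047 0.0262 -0.0067 -1;0 0 0 0.0047 0.0262 -0.0167 -1;0 0 0 0.0023 0.0131 -0.0233 -1;0 0 0 0 0 -0.01 -1;0 0 0 0 0 0 -1;0 0 0 0 0 0.16 -1;0 0 0 -0.0287 -0.1607 0 -1;0 0 0 -0.0287 -0.1607 0 -1;0 0 0 0 0 -0.19 -1;0 0 0 0 0 0 -1")

```text
time_s: 4.65
eef_pos: [504.7, -184.1, 69.6]
ee_rot: [[0.178, 0.984, -0.008], [0.984, -0.178, 0.005], [0.003, -0.009, -1.0]]
contact_force: [-0.5, 0.5, 0.4]
width: 0.007
grasp_force: 0.0
```

Run:
```python
from h import *
im,_=cap('scene');cv2.imwrite('pics/s2.png',cv2.resize(im[150:280,100:300,::-1],(800,520),interpolation=cv2.INTER_CUBIC));print(robot.read_state()['eef_pos'])
```

```text
[ 506.70376617 -184.54883451   72.14465278]
```

View pics/s2.png

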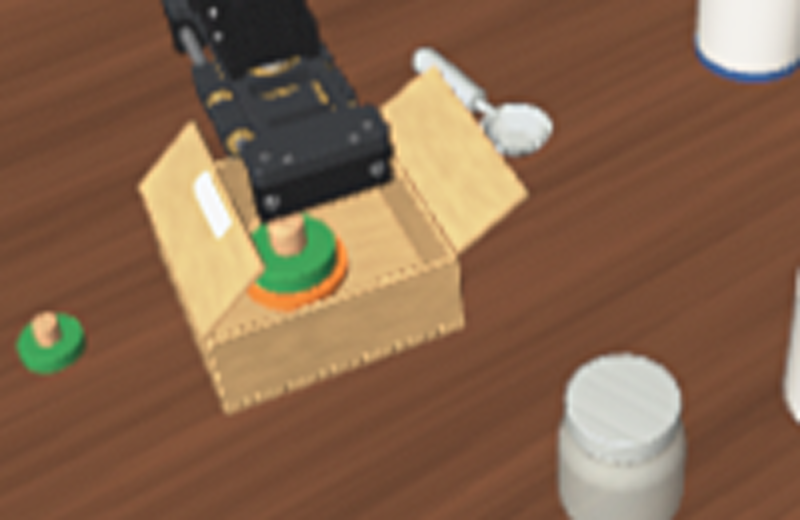

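The left flap (460,160) is folded well out. The set (300,260) is untouched. Now the mirrored push on the right flap.

>>> servo_tool(steps="0 0 0 -0.014 -0.079 0.0033 -1;0 0 0 -0.003 -0.0164 0.0133 -1;0 0 0 -0.003 -0.0164 0.0133 -1;0 0 0 -0.003 -0.0164 0.0133 -1;0 0 0 -0.0035 -0.0197 0.0133 -1;0 0 0 -0.0035 -0.0197 0.01 -1;0 0 0 -0.0035 -0.0197 0.01 -1;0 0 0 -0.0041 -0.023 0.0067 -1;0 0 0 -0.0047 -0.0262 0.0033 -1;0 0 0 -0.0047 -0.0262 -0.0033 -1;0 0 0 -0.0047 -0.0262 -0.0067 -1;0 0 0 -0.0047 -0.0262 -0.0167 -1;0 0 0 -0.0035 -0.0197 -0.0233 -1;0 0 0 0 0 -0.01 -1;0 0 0 0 0 0 -1;0 0 0 0 0 0.16 1;0 0 0 0.029 0.163 0.16 1;0 0 0 0.029 0.163 0.16 1;0 0 0 0 0 0 1;0 0 0 0 0 0 1")

```text
time_s: 7.2
eef_pos: [506.2, -197.0, 216.3]
ee_rot: [[0.175, 0.985, -0.0], [0.985, -0.175, -0.0], [-0.0, -0.0, -1.0]]
contact_force: [0.2, 0.5, -0.5]
width: 0.49
grasp_force: 0.0
```

Run:
```python
from h import *
print(robot.read_state()['eef_pos'])
from scipy.optimize import least_squares
for n in('wrist','top'):
    im,_=cap(n);P,ok=cloud(n);hsv=cv2.cvtColor(im,cv2.COLOR_RGB2HSV)
    near=ok&(np.hypot(P[...,0]-505,P[...,1]+187)<50)
    for nm,m,r in(('green',near&(hsv[...,0]>55)&(hsv[...,0]<85)&(P[...,2]>34)&(P[...,2]<50)&(hsv[...,1]>120),28),('orange',near&(hsv[...,0]>8)&(hsv[...,0]<19)&(hsv[...,1]>200)&(P[...,2]>10)&(P[...,2]<32),33),('knob',near&(P[...,2]>57)&(P[...,2]<72),11)):
        q=P[m]
        if len(q)<5: print(n,nm,len(q));continue
        c,rr=cv2.minEnclosingCircle(q[:,:2].astype(np.float32));print(n,nm,len(q),np.median(q,0).round(1),'minC',np.round(c,1),round(rr,1),'ext',q.min(0).round(1),q.max(0).round(1))
    cv2.imwrite(f'pics/{n}3.png',im[:,:,::-1])
a=cv2.imread('pics/wrist3.png');b=cv2.imread('pics/top3.png')[180:300,260:420];cv2.imwrite('pics/j3.png',np.vstack([cv2.resize(a,(400,300)),cv2.resize(b,(400,300))]))
```

```text
[ 506.24748121 -196.95909688  216.33395723]
wrist green 1480 [ 508.5 -188.9   42.1] minC [ 508.3 -192.7] 27.8 ext [ 480.5 -219.6   38.1] [ 534.6 -165.1   47.6]
wrist orange 38 [ 507.4 -166.7   27. ] minC [ 507.8 -191.5] 31.9 ext [ 480.1 -210.8   24.9] [ 536.9 -159.7   31.9]
wrist knob 326 [ 508.2 -191.8   62. ] minC [ 508.1 -192.7] 10.9 ext [ 498.  -203.6   57.2] [ 518.6 -182.1   64. ]
top green 31 [ 487.2 -193.5   42. ] minC [ 488.4 -192. ] 7.2 ext [ 481.6 -198.    35.1] [ 495.4 -187.    45. ]
top orange 0
top knob 0
```

View pics/j3.png

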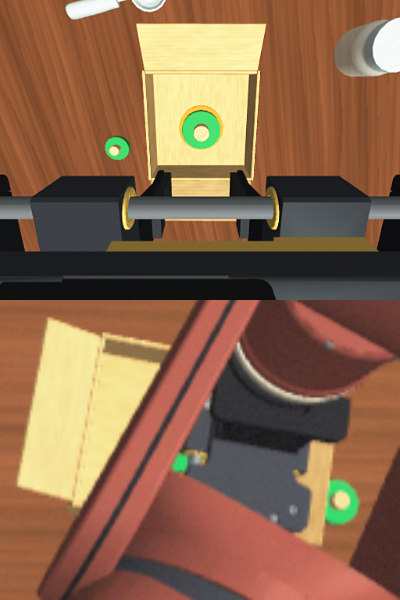

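Both flaps are folded out: left is the upper panel at (200,45), right shows under the fingers and at (320,495). The set axis is at (508,-192.5). I descend and stop just above the rim.

>>> servo_tool(steps="0 0 0 0.0063 0.0157 0 1;0 0 0 0 0 0 1;0 0 0 0 0 0 1;0 0 0 0 0 0 1;0 0 0 0 0 -0.16 1;0 0 0 0 0 -0.16 1;0 0 0 0 0 -0.16 1;0 0 0 0 0 -0.1 1;0 0 0 0 0 -0.05 1;0 0 0 0 0 -0.04 1;0 0 0 0 0 -0.024 1;0 0 0 0 0 0 1;0 0 0 0 0 0 1")

```text
time_s: 8.93
eef_pos: [509.0, -192.8, 9.3]
ee_rot: [[0.176, 0.984, 0.001], [0.984, -0.176, -0.001], [-0.001, 0.001, -1.0]]
contact_force: [-0.2, -0.3, 0.3]
width: 1.0
grasp_force: 0.0
```

>>> servo_tool(steps="0 0 0 0 0 -0.006 1;0 0 0 0 0 0 0.7;0 0 0 0 0 0 0.6;0 0 0 0 0 0 0.45;0 0 0 0 0 0 0.3;0 0 0 0 0 0 0.3;0 0 0 0 0 0 0.3", newtons=25)

```text
time_s: 9.8
eef_pos: [508.3, -192.4, 6.6]
ee_rot: [[0.176, 0.984, -0.0], [0.984, -0.176, 0.0], [0.0, -0.0, -1.0]]
contact_force: [0.2, 0.1, 1.0]
width: 0.753
grasp_force: 25.0
```

>>> servo_tool(steps="0 0 0 0 0 0.01 0.3;0 0 0 0 0 0.03 0.3;0 0 0 0 0 0.06 0.3;0 0 0 0 0 0.08 0.3;0 0 0 0 0 0.1 0.3;0 0 0 0 0 0.1 0.3;0 0 0 0 0 0.1 0.3;0 0 0 0 0 0.06 0.3;0 0 0 0 0 0.03 0.3;0 0 0 0 0 0.01 0.3;0 0 0 0 0 0 0.3")

```text
time_s: 11.18
eef_pos: [507.8, -192.1, 179.7]
ee_rot: [[0.176, 0.984, -0.001], [0.984, -0.176, 0.001], [0.0, -0.001, -1.0]]
contact_force: [0.4, 0.3, -1.6]
width: 0.748
grasp_force: 25.0
```

>>> servo_tool(steps="0 0 0 -0.002 0.02 0 0.3;0 0 0 -0.003 0.05 0 0.3;0 0 0 -0.004 0.07 0 0.3;0 0 0 -0.005 0.09 0 0.3;0 0 0 -0.005 0.1 0 0.3;0 0 0 -0.005 0.1 0 0.3;0 0 0 -0.005 0.1 0 0.3;0 0 0 -0.005 0.1 0 0.3;0 0 0 -0.005 0.1 0 0.3;0 0 0 -0.005 0.1 0 0.3;0 0 0 -0.004 0.09 0 0.3;0 0 0 -0.003 0.07 0 0.3;0 0 0 -0.002 0.05 0 0.3;0 0 0 0 0.02 0 0.3;0 0 0 0 0 0 0.3;0 0 0 0 0 0 0.3;0 0 0 0 0 0 0.3")

```text
time_s: 13.3
eef_pos: [492.5, 125.0, 180.6]
ee_rot: [[0.177, 0.984, -0.0], [0.984, -0.177, -0.0], [-0.0, -0.0, -1.0]]
contact_force: [0.0, -0.9, -0.7]
width: 0.748
grasp_force: 25.0
```

Run:
```python
from h import *
from scipy.optimize import least_squares
s=robot.read_state();tc=s['eef_pos'];print(tc,s['grasp_force'],s['width'],s['contact_force'])
im,_=cap('wrist');cv2.imwrite('pics/w4.png',im[:,:,::-1])
P,ok=cloud('wrist');hsv=cv2.cvtColor(im,cv2.COLOR_RGB2HSV)
q=P[ok&(np.hypot(P[...,0]-490,P[...,1]-208)<36)&(P[...,2]>107)&(P[...,2]<118)]
f=least_squares(lambda p:np.hypot(q[:,0]-p[0],q[:,1]-p[1])-28.5,[490,208],loss='soft_l1').x
print('rim',len(q),np.median(q,0),q.min(0),q.max(0),f)
near=ok&(np.hypot(P[...,0]-tc[0],P[...,1]-tc[1])<45)
for nm,m in(('green',near&(hsv[...,0]>55)&(hsv[...,0]<85)&(hsv[...,1]>120)),('orange',near&(hsv[...,0]>8)&(hsv[...,0]<19)&(hsv[...,1]>200))):
    q=P[m]
    if len(q)>5:print(nm,len(q),np.median(q,0)-tc,q.min(0)-tc,q.max(0)-tc)
```

```text
[492.48727187 125.01206283 180.59214369] 24.99987244606018 0.7475433411609713 [ 0.02013145 -0.9396039  -0.6761883 ]
rim 1238 [488.47929493 212.61927814 111.90986286] [460.0479427  178.82349166 107.01599721] [519.34817188 238.10725014 114.28108335] [489.82414867 208.35960175]
green 5429 [ 3.80861053 15.04686917 35.41225688] [-27.12011859 -24.18425793  21.47394597] [26.82388677 35.88370688 96.56537427]
orange 606 [ 3.96599246 28.53448532 17.95876658] [ -31.62984755   -0.19650738 -181.33248187] [39.13207052 38.76349012 84.44316277]
```

View pics/w4.png

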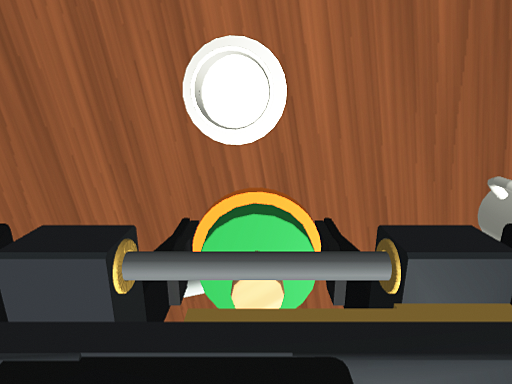

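The wrist view shows the set held and nested at (257,260) and the canister neck at (235,90), matching the top camera. I fit the held rim's offset from the TCP.

Run:
```python
from h import *
from scipy.optimize import least_squares
s=robot.read_state();tc=s['eef_pos']
im,d,K,T=load('wrist');P,ok=cloud('wrist');hsv=cv2.cvtColor(im,cv2.COLOR_RGB2HSV)
o=((hsv[...,0]>8)&(hsv[...,0]<22)&(hsv[...,1]>180)).astype(np.uint8);o[:180]=0;o[250:]=0
u0=[];
for c in range(200,316,2):
    r=np.nonzero(o[:,c])[0]
    if len(r):u0.append((c,r[0]))
u0=np.array(u0,float)
# rays to plane z = top of rim (first edge seen from the front: top edge, camera ahead-above or lower edge) 
R=T[:3,:3];C=-R.T@T[:3,3];print('cam-tc',C-tc)
for h in(11.4,19.4):
    ray=np.c_[(u0[:,0]-K[0,2])/K[0,0],(u0[:,1]-K[1,2])/K[1,1],np.ones(len(u0))]@R
    t=(tc[2]+h-C[2])/ray[:,2];Q=C+ray*t[:,None]
    f=least_squares(lambda p:np.hypot(Q[:,0]-p[0],Q[:,1]-p[1])-33,tc[:2],loss='soft_l1')
    print(h,len(Q),f.x-tc[:2],np.abs(f.fun).mean())
m=ok&(o>0);q=P[m];print(np.percentile(q[:,2]-tc[2],[5,25,50,75,95]))
```

```text
cam-tc [ 13.00091897  72.90915681 162.41801598]
11.4 58 [-0.24644918 -0.8073056 ] 0.14422716812673236
19.4 58 [0.04984041 1.14423681] 0.29211865140657683
[13.37102412 18.69430888 19.40068232 19.91143723 20.95617414]
```

>>> servo_tool(steps="0 0 0 -0.002 0.03 0 0.3;0 0 0 -0.002 0.06 0 0.3;0 0 0 -0.002 0.08 0 0.3;0 0 0 -0.002 0.07 0 0.3;0 0 0 0 0.03 0 0.3;0 0 0 0 0.01 0 0.3;0 0 0 0 0 0 0.3;0 0 0 0 0 -0.02 0.3;0 0 0 0 0 -0.04 0.3;0 0 0 0 0 -0.05 0.3;0 0 0 0 0 -0.04 0.3;0 0 0 0 0 -0.02 0.3;0 0 0 0 0 -0.01 0.3;0 0 0 0 0 0 0.3;0 0 0 0 0 0 0.3")

```text
time_s: 15.22
eef_pos: [490.4, 209.8, 127.2]
ee_rot: [[0.176, 0.984, 0.001], [0.984, -0.176, 0.0], [0.0, 0.001, -1.0]]
contact_force: [0.4, 0.4, -1.8]
width: 0.749
grasp_force: 25.0
```

>>> servo_tool(steps="0 0 0 -0.001 -0.0027 0 0.3;0 0 0 0 0 -0.01 0.3;0 0 0 0 0 -0.01 0.3;0 0 0 0 0 -0.01 0.3;0 0 0 0 0 -0.01 0.3;0 0 0 0 0 -0.01 0.3;0 0 0 0 0 -0.01 0.3;0 0 0 0 0 -0.01 0.3;0 0 0 0 0 -0.005 0.3;0 0 0 0 0 0 0.3;0 0 0 0 0 0 0.3")

```text
time_s: 16.6
eef_pos: [489.8, 208.9, 105.0]
ee_rot: [[0.176, 0.984, 0.0], [0.984, -0.176, 0.0], [0.0, 0.0, -1.0]]
contact_force: [-2.8, 0.5, 5.3]
width: 0.749
grasp_force: 26.0
```

>>> servo_tool(steps="0 0 0 -0.0035 0 0 0.3;0 0 0 0 0 0 0.3;0 0 0 0 0 0 0.3")

```text
time_s: 16.98
eef_pos: [489.6, 208.9, 104.9]
ee_rot: [[0.176, 0.984, 0.002], [0.984, -0.176, 0.0], [0.001, 0.002, -1.0]]
contact_force: [2.2, -0.0, 5.1]
width: 0.749
grasp_force: 26.0
```

>>> servo_tool(steps="0 0 0 0.0015 0 -0.003 0.3;0 0 0 0 0 -0.003 0.3;0 0 0 0 0 0 0.3;0 0 0 0 0 0 0.3")

```text
time_s: 17.48
eef_pos: [489.8, 209.0, 104.3]
ee_rot: [[0.176, 0.984, 0.001], [0.984, -0.176, 0.0], [0.001, 0.001, -1.0]]
contact_force: [-4.2, -1.8, 13.9]
width: 0.749
grasp_force: 27.7
```

Run:
```python
from h import *
s=robot.read_state();tc=s['eef_pos'];print(tc,s['contact_force'],s['moment'])
a,_=cap('wrist');P,ok=cloud('wrist');hsv=cv2.cvtColor(a,cv2.COLOR_RGB2HSV)
near=ok&(np.hypot(P[...,0]-490,P[...,1]-208.5)<34)
o=near&(hsv[...,0]>8)&(hsv[...,0]<22)&(hsv[...,1]>180)&(P[...,2]>105)&(P[...,2]<130);g=near&(hsv[...,0]>55)&(hsv[...,0]<85)&(P[...,2]>115)&(P[...,2]<150)
for q in(P[o],P[g]): print(len(q),np.percentile(q[:,2]-tc[2],[5,25,50,75,95]).round(1))
q=P[g&(P[...,2]-tc[2]>32)];A=np.c_[q[:,:2]-q[:,:2].mean(0),np.ones(len(q))];print('green plane',np.linalg.lstsq(A,q[:,2],rcond=None)[0])
b,_=cap('scene')
cv2.imwrite('pics/w5.png',np.hstack([cv2.resize(a[150:300,150:350,::-1],(400,300)),cv2.resize(b[105:180,240:340,::-1],(400,300),interpolation=cv2.INTER_CUBIC)]))
```

```text
[489.78001716 209.04453751 104.25954514] [-4.18717649 -1.82175499 13.94636233] [-0.28097017  0.75287438  0.0090567 ]
532 [13.6 16.1 18.5 19.9 22.2]
5337 [27.2 34.8 35.4 35.8 36.4]
green plane [-3.72540892e-03 -7.05813218e-03  1.39694120e+02]
```

View pics/w5.png

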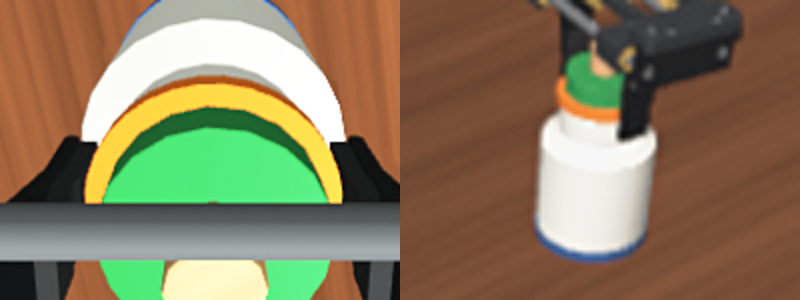

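The green top reads about 3.7 mm above home, with 14 N pressing: the plug is catching on the neck edge. I back off 4 mm, shift -y 2 mm and try again.

>>> servo_tool(steps="0 0 0 0 0 0.013 0.3;0 0 0 0 -0.007 0 0.3;0 0 0 0 0 0 0.3;0 0 0 0 0 -0.007 0.3;0 0 0 0 0 -0.005 0.3;0 0 0 0 0 0 0.3;0 0 0 0 0 0 0.3")

```text
time_s: 18.45
eef_pos: [489.4, 206.9, 104.3]
ee_rot: [[0.176, 0.984, 0.0], [0.984, -0.176, 0.0], [0.0, 0.0, -1.0]]
contact_force: [-2.6, -1.0, 12.9]
width: 0.745
grasp_force: 27.4
```

Run:
```python
from h import *
from scipy.optimize import least_squares
s=robot.read_state();tc=s['eef_pos'];print(tc,s['contact_force'],s['moment'])
def body(n,P,ok,im):
    hsv=cv2.cvtColor(im,cv2.COLOR_RGB2HSV)
    q=P[ok&(hsv[...,1]<60)&(np.hypot(P[...,0]-490,P[...,1]-208)<60)&(P[...,2]>20)&(P[...,2]<80)]
    if len(q)>20:
        f=least_squares(lambda p:np.hypot(q[:,0]-p[0],q[:,1]-p[1])-42,[490,208],loss='soft_l1');print(n,'body',len(q),f.x.round(2),np.abs(f.fun).mean().round(2))
    near=ok&(np.hypot(P[...,0]-490,P[...,1]-208)<36)
    o=near&(hsv[...,0]>4)&(hsv[...,0]<19)&(hsv[...,1]>180)&(P[...,2]>95)&(P[...,2]<135);g=near&(hsv[...,0]>55)&(hsv[...,0]<85)&(P[...,2]>110)&(P[...,2]<150)
    for k,q in(('o',P[o]),('g',P[g])):
        if len(q)>5: print(n,k,len(q),np.percentile(q[:,2],[2,10,50,90,98]).round(1),q[:,:2].mean(0).round(1))
    q=P[near&(hsv[...,1]<60)&(P[...,2]>96)&(P[...,2]<120)]
    if len(q)>5: 
        f=least_squares(lambda p:np.hypot(q[:,0]-p[0],q[:,1]-p[1])-30,[490,208],loss='soft_l1').x;print(n,'neck',len(q),np.percentile(q[:,2],[50,90,98]).round(1),f.round(2))
    m=ok&(hsv[...,1]<60)&(np.hypot(P[...,0]-490,P[...,1]-208)<60)&(P[...,2]>60)&(P[...,2]<90); q=P[m];print('shoulder pct',len(q))
for n in('scene','wrist'):
    im,d,K,T=load(n);body(n+'old',*cloud(n),im)
for n in('scene','top','wrist'):
    im,_=cap(n);body(n,*cloud(n),im)
im=load('scene')[0];cv2.imwrite('pics/s6.png',cv2.resize(im[105:170,245:335,::-1],(800,578),interpolation=cv2.INTER_CUBIC))
```

```text
[489.41350577 206.85844784 104.28494924] [-2.63602549 -1.02635318 12.91366126] [-0.08657238  0.72487045  0.02547314]
sceneold body 467 [488.78 210.52] 0.91
sceneold o 43 [118.8 119.8 123.5 125.3 126.1] [494.  183.8]
sceneold g 124 [127.1 130.5 139.7 142.  143.1] [495.  193.5]
sceneold neck 82 [104.5 111.5 112.9] [489.48 210.59]
shoulder pct 301
wristold body 994 [489.52 208.27] 0.12
wristold o 471 [116.4 118.2 122.3 125.9 128. ] [492.9 234.8]
wristold g 5403 [128.3 134.8 139.6 140.4 140.9] [491.8 219.1]
wristold neck 277 [101.2 117.  119.3] [491.95 208.23]
shoulder pct 3149
scene body 472 [488.78 210.6 ] 1.01
scene o 42 [118.9 120.2 123.2 125.4 126.2] [494.1 181.7]
scene g 122 [128.  130.1 139.7 141.8 142.5] [494.5 190.9]
scene neck 71 [103.7 110.2 112.4] [488.86 210.52]
shoulder pct 300
top body 239 [490.53 209.25] 0.28
top o 23 [116.5 119.2 123.2 125.6 126. ] [474.8 186.6]
top g 148 [129.7 133.7 139.4 141.4 142.2] [485.  189.4]
shoulder pct 320
wrist body 925 [489.52 208.27] 0.11
wrist o 477 [117.  118.3 122.5 126.  128.4] [492.5 232.5]
wrist g 5456 [127.6 134.4 139.7 140.5 141. ] [491.5 217. ]
wrist neck 603 [104.9 113.1 118.9] [489.88 208.28]
shoulder pct 3202
```

View pics/s6.png

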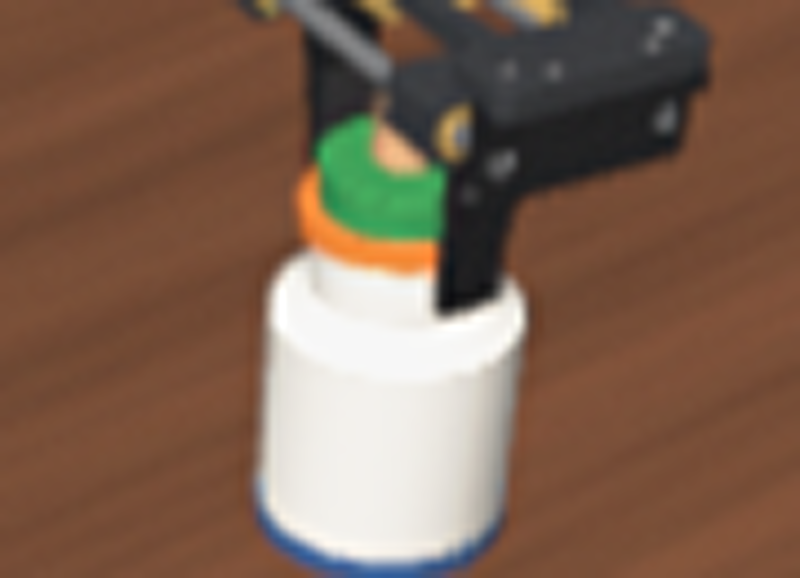

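The canister hasn't moved (489.5, 208.3) and the lid stays level, but it stops at the same height at both positions. That suggests a lip on the plug catching on one side. The moments point to the -x side, so I go back to mid y and probe in +x.

>>> servo_tool(steps="0 0 0 0 0 0.01 0.3;0 0 0 0.007 0.005 0 0.3;0 0 0 0 0 0 0.3;0 0 0 0 0 -0.006 0.3;0 0 0 0 0 -0.004 0.3;0 0 0 0 0 0 0.3;0 0 0 0 0 0 0.3")

```text
time_s: 19.48
eef_pos: [489.9, 207.6, 104.0]
ee_rot: [[0.175, 0.985, -0.004], [0.985, -0.175, -0.002], [-0.002, -0.003, -1.0]]
contact_force: [-9.6, -4.3, 19.3]
width: 0.749
grasp_force: 28.4
```

Run:
```python
from h import *
s=robot.read_state();print(s['eef_pos'],s['contact_force'],s['moment'],s['joint_torque'])
```

```text
[489.86976092 207.59722542 104.02898179] [-9.58442814 -4.27798554 19.2995748 ] [-0.76921001  2.18672722  0.08798704] [  0.08426809 -33.51283908 -33.0094099    0.58479169  -4.12819326
   0.10748414]
```

Run:
```python
from h import *
im,d,K,T=load('scene')
def pr(p):
    c=T[:3,:3]@np.array(p)+T[:3,3];u=K@c;u=u[:2]/u[2];return ((u-[245,105])*[800/90,578/65]).round(0)
ex=np.array([.984,-.176]);ey=np.array([.176,.984]);t=np.array([489.4,206.9])
for z in(85,92,98,104,110):print(z,[pr([*(t+a*ex+b*ey),z]) for a in(33,48) for b in(-9.5,9.5)])
c=np.array([489.5,208.3]);print('neck left/front z112',pr([*(c+30*np.array([.3,-.95])),112]),pr([*(c+30*np.array([1,0])),112]),'foot front',pr([*(c+42*np.array([1,0])),0]))
print('rim bottom front if 116/112',[pr([*(t+33*np.array([.9,-.43])),z]) for z in(116,112,124,120)])
P,ok=cloud('scene');hsv=cv2.cvtColor(im,cv2.COLOR_RGB2HSV)
m=ok&(hsv[...,2]<60)&(np.hypot(P[...,0]-530,P[...,1]-200)<25)&(P[...,2]>80)&(P[...,2]<125);q=P[m];print(len(q),q.min(0),np.percentile(q,[5,50,95],axis=0))
```

```text
85 [array([418., 359.]), array([467., 344.]), array([444., 382.]), array([494., 367.])]
92 [array([420., 340.]), array([469., 325.]), array([446., 363.]), array([496., 348.])]
98 [array([421., 324.]), array([471., 309.]), array([447., 347.]), array([498., 332.])]
104 [array([423., 308.]), array([473., 293.]), array([449., 331.]), array([500., 316.])]
110 [array([425., 292.]), array([475., 277.]), array([451., 315.]), array([502., 300.])]
neck left/front z112 [350. 270.] [462. 268.] foot front [455. 568.]
rim bottom front if 116/112 [array([426., 273.]), array([425., 284.]), array([428., 251.]), array([427., 262.])]
29 [527.75926545 190.56723397 108.68430873] [[528.25966505 191.36267274 108.85278666]
 [528.90111295 200.1270874  117.13673936]
 [531.58309749 208.67787106 123.57432472]]
```

>>> servo_tool(steps="0 0 0 0 0 0.015 0.3;0 0 0 0 0 0 0.3;0 0 0 0 0 0 0.3;0 0 0 0 0 0 0.3")

```text
time_s: 19.98
eef_pos: [490.6, 208.1, 106.6]
ee_rot: [[0.176, 0.984, -0.002], [0.984, -0.176, -0.0], [-0.001, -0.001, -1.0]]
contact_force: [-3.9, -1.5, 2.1]
width: 0.749
grasp_force: 25.4
```

>>> servo_tool(steps="0 0 0 -0.007 0 0 0.3;0 0 0 0 0 0 0.3;0 0 0 0 0 0 0.3")

```text
time_s: 20.35
eef_pos: [489.6, 208.3, 107.3]
ee_rot: [[0.176, 0.984, 0.001], [0.984, -0.176, 0.0], [0.001, 0.001, -1.0]]
contact_force: [0.1, -0.5, -1.3]
width: 0.748
grasp_force: 25.0
```

>>> servo_tool(steps="0 0 0 -0.007 0 0 0.3;0 0 0 0 0 0 0.3;0 0 0 0 0 0 0.3")

```text
time_s: 20.72
eef_pos: [487.8, 208.3, 107.6]
ee_rot: [[0.176, 0.984, 0.002], [0.984, -0.176, 0.0], [0.001, 0.002, -1.0]]
contact_force: [3.1, -0.2, -0.9]
width: 0.747
grasp_force: 25.0
```

>>> servo_tool(steps="0 0 0 0.006 0 0 0.3;0 0 0 0 0.008 0 0.3;0 0 0 0 0 0 0.3;0 0 0 0 0 0 0.3")

```text
time_s: 21.22
eef_pos: [488.9, 210.6, 107.1]
ee_rot: [[0.176, 0.984, 0.0], [0.984, -0.176, -0.0], [0.0, 0.0, -1.0]]
contact_force: [3.0, -1.1, 0.1]
width: 0.743
grasp_force: 25.0
```

>>> servo_tool(steps="0 0 0 0 -0.015 0 0.3;0 0 0 0 0 0 0.3;0 0 0 0 0 0 0.3")

```text
time_s: 21.6
eef_pos: [488.6, 206.4, 107.2]
ee_rot: [[0.176, 0.984, -0.0], [0.984, -0.176, 0.001], [0.001, -0.0, -1.0]]
contact_force: [1.8, 2.5, 0.6]
width: 0.746
grasp_force: 25.1
```

>>> servo_tool(steps="0 0 0 0 -0.008 0 0.3;0 0 0 0 0 0 0.3;0 0 0 0 0 0 0.3")

```text
time_s: 21.98
eef_pos: [488.7, 203.8, 107.2]
ee_rot: [[0.176, 0.984, -0.0], [0.984, -0.176, 0.0], [0.0, -0.0, -1.0]]
contact_force: [1.0, 2.6, 0.5]
width: 0.745
grasp_force: 25.2
```

```bash
cat > m.py <<'E'
from h import *
from scipy.optimize import least_squares
s=robot.read_state();tc=s['eef_pos'];print(tc.round(2),s['contact_force'].round(1))
im,_=cap('wrist');P,ok=cloud('wrist');hsv=cv2.cvtColor(im,cv2.COLOR_RGB2HSV)
q=P[ok&(hsv[...,1]<60)&(np.hypot(P[...,0]-490,P[...,1]-208)<60)&(P[...,2]>20)&(P[...,2]<80)]
f=least_squares(lambda p:np.hypot(q[:,0]-p[0],q[:,1]-p[1])-42,[490,208],loss='soft_l1');print('body',f.x.round(2))
g=ok&(hsv[...,0]>55)&(hsv[...,0]<85)&(hsv[...,1]>120)&(np.hypot(P[...,0]-tc[0],P[...,1]-tc[1])<45)&(abs(P[...,2]-tc[2]-35.4)<3)
q=P[g];print('green top z',np.median(q[:,2]).round(2))
K,T=load('wrist')[2:];R=T[:3,:3];C=-R.T@T[:3,3]
def fit(mask,z,r,c0):
    e=[(c,np.nonzero(mask[:,c])[0][0]) for c in range(512) if mask[:,c].any()];e=np.array(e,float)
    ray=np.c_[(e[:,0]-K[0,2])/K[0,0],(e[:,1]-K[1,2])/K[1,1],np.ones(len(e))]@R
    Q=C+ray*((z-C[2])/ray[:,2])[:,None]
    k=least_squares(lambda p:np.hypot(Q[:,0]-p[0],Q[:,1]-p[1])-r,c0,loss='soft_l1');return k.x,np.abs(k.fun).mean()
o=((hsv[...,0]>4)&(hsv[...,0]<22)&(hsv[...,1]>170)&ok&(abs(P[...,2]-tc[2]-15)<8)&(np.hypot(P[...,0]-tc[0],P[...,1]-tc[1])<42))
o[:, :195]=0;o[:,318:]=0
for h in(11.4,19.4):
    x,e=fit(o,tc[2]+h,33,tc[:2]);print('rim',h,x.round(2),e.round(2),'minus body',(x-f.x).round(2))
gt=g.copy();x,e=fit(gt,tc[2]+35.4,28,tc[:2]);print('green c',x.round(2),e.round(2))
E
python3 m.py
```

```text
[488.7  203.78 107.16] [1.  2.6 0.5]
body [489.3  207.29]
green top z 142.66
rim 11.4 [488.25 202.45] 0.18 minus body [-1.05 -4.84]
rim 19.4 [488.67 204.4 ] 0.26 minus body [-0.63 -2.89]
green c [488.93 203.56] 0.26
```

The probing fits together: the plug has about ±2.1 mm of play, centred where TCP y is 1.4 mm below the canister's y. The canister crept only about 1 mm, to (489.3, 207.3). I re-centre to TCP (489.4, 205.9) and descend in small steps.

>>> servo_tool(steps="0 0 0 0.002 0.008 0.003 0.3;0 0 0 0 0 0 0.3;0 0 0 0 0 0 0.3;0 0 0 0 0 0 0.3")

```text
time_s: 22.52
eef_pos: [489.0, 206.0, 107.7]
ee_rot: [[0.176, 0.984, -0.001], [0.984, -0.176, -0.0], [-0.0, -0.001, -1.0]]
contact_force: [-0.9, 2.5, -2.5]
width: 0.752
grasp_force: 25.0
```

```bash
python3 m.py
```

```text
[489.   206.   107.66] [-0.9  2.5 -2.5]
body [489.49 208.47]
green top z 143.33
rim 11.4 [488.55 204.54] 0.18 minus body [-0.93 -3.93]
rim 19.4 [488.98 206.5 ] 0.25 minus body [-0.5  -1.97]
green c [489.19 205.5 ] 0.27
```

>>> servo_tool(steps="0 0 0 0.001 0.0077 0 0.3;0 0 0 0 0 0 0.3;0 0 0 0 0 0 0.3")

```text
time_s: 22.95
eef_pos: [489.8, 208.2, 108.1]
ee_rot: [[0.176, 0.984, 0.0], [0.984, -0.176, -0.0], [-0.0, 0.0, -1.0]]
contact_force: [-0.0, 0.1, -1.7]
width: 0.75
grasp_force: 25.0
```

>>> servo_tool(steps="0 0 0 0 0 -0.0033 0.3;0 0 0 0 0 -0.0033 0.3;0 0 0 0 0 0 0.3;0 0 0 0 0 0 0.3")

```text
time_s: 23.45
eef_pos: [489.5, 208.4, 106.0]
ee_rot: [[0.176, 0.984, -0.0], [0.984, -0.176, -0.0], [-0.0, -0.0, -1.0]]
contact_force: [-2.6, 1.0, 1.1]
width: 0.751
grasp_force: 25.4
```

>>> servo_tool(steps="0 0 0 0 0 -0.0033 0.3;0 0 0 0 0 0 0.3;0 0 0 0 0 0 0.3")

```text
time_s: 23.82
eef_pos: [489.5, 208.5, 105.2]
ee_rot: [[0.176, 0.984, -0.0], [0.984, -0.176, 0.0], [0.0, -0.0, -1.0]]
contact_force: [-4.9, 0.8, 5.6]
width: 0.752
grasp_force: 26.1
```

The side force and width readings show it's the fingertips that bind: the lower 8 mm of the fingers straddle the neck, and only the closing direction is tight. The plug is already 10 mm into the neck, so I unload, open a little so it settles the last 4 mm, then re-grip the rim higher with the tips above the neck.

>>> servo_tool(steps="0 0 0 -0.0015 0 0.002 0.3;0 0 0 0 0 0 0.3;0 0 0 0 0 0 0.53;0 0 0 0 0 0 0.56;0 0 0 0 0 0 0.6;0 0 0 0 0 0 0.65;0 0 0 0 0 0 0.7;0 0 0 0 0 0 0.7", newtons=10)

```text
time_s: 24.82
eef_pos: [489.3, 208.4, 105.7]
ee_rot: [[0.176, 0.984, 0.0], [0.984, -0.176, -0.0], [-0.0, 0.0, -1.0]]
contact_force: [-0.2, 0.1, 0.1]
width: 0.851
grasp_force: 0.0
```

```bash
sed -i 's/<3)$/<8)/' m.py; python3 m.py | grep -v "^rim 1"
```

```text
[489.26 208.39 105.66] [-0.2  0.1  0.1]
body [489.21 208.78]
green top z 136.06
green c [489.88 209.72] 0.38
```

The green top is at 136.1, exactly home height. I raise the tips to just above the neck and lightly re-grip the orange rim.

>>> servo_tool(steps="0 0 0 0 0.001 0.014 0.7;0 0 0 0 0 0.013 0.7;0 0 0 0 0 0 0.7;0 0 0 0 0 0 0.6;0 0 0 0 0 0 0.55;0 0 0 0 0 0 0.5;0 0 0 0 0 0 0.4;0 0 0 0 0 0 0.4;0 0 0 0 0 0 0.4;0 0 0 0 0 0 0.4", newtons=6)

```text
time_s: 26.12
eef_pos: [489.2, 208.7, 113.7]
ee_rot: [[0.176, 0.984, -0.0], [0.984, -0.176, -0.0], [-0.0, -0.0, -1.0]]
contact_force: [1.1, -0.2, -0.4]
width: 0.752
grasp_force: 6.0
```

```bash
python3 m.py | grep -v "^rim 1"
```

```text
[489.16 208.68 113.67] [ 1.1 -0.2 -0.4]
body [489.22 208.79]
green top z nan
  return _methods._mean(a, axis=axis, dtype=dtype,
  ret = ret.dtype.type(ret / rcount)
Traceback (most recent call last):
  File "m.py", line 19, in <module>
    gt=g.copy();x,e=fit(gt,tc[2]+35.4,28,tc[:2]);print('green c',x.round(2),e.round(2))
                    ~~~^^^^^^^^^^^^^^^^^^^^^^^^^
  File "m.py", line 12, in fit
    ray=np.c_[(e[:,0]-K[0,2])/K[0,0],(e[:,1]-K[1,2])/K[1,1],np.ones(len(e))]@R
               ~^^^^^
IndexError: too many indices for array: array is 1-dimensional, but 2 were indexed
```

>>> servo_tool(steps="0 0 0 0 0 -0.003 0.4;0 0 0 0 0 0 0.4;0 0 0 0 0 0 0.4")

```text
time_s: 26.55
eef_pos: [489.2, 208.7, 113.5]
ee_rot: [[0.176, 0.984, 0.0], [0.984, -0.176, -0.0], [-0.0, 0.0, -1.0]]
contact_force: [-2.5, -0.8, 5.9]
width: 0.754
grasp_force: 6.0
```

Run:
```python
from h import *
s=robot.read_state();print(s['eef_pos'],s['contact_force'],s['width'],s['grasp_force'])
im,_=cap('wrist');P,ok=cloud('wrist');hsv=cv2.cvtColor(im,cv2.COLOR_RGB2HSV)
n=ok&(np.hypot(P[...,0]-489.3,P[...,1]-208.7)<40)
g=n&(hsv[...,0]>55)&(hsv[...,0]<85)&(abs(P[...,2]-137)<4);q=P[g];A=np.c_[q[:,:2]-q[:,:2].mean(0),np.ones(len(q))]
print('green',len(q),np.median(q[:,2]),np.linalg.lstsq(A,q[:,2],rcond=None)[0])
k=n&(P[...,2]>150)&(P[...,2]<162)&(np.hypot(P[...,0]-489.3,P[...,1]-208.7)<18)&(hsv[...,0]<25)&(hsv[...,2]>120);q=P[k];print('knob',len(q),q.min(0),q.max(0))
cv2.imwrite('pics/w7.png',im[150:,100:400,::-1])
```

```text
[489.2426132  208.72568572 113.47910008] [-2.4950075  -0.75498402  5.86513847] 0.7544049440960116 6.00088007748127
green 4668 136.0025724978306 [ 1.04591839e-03 -2.98793105e-03  1.35990127e+02]
knob 11 [479.10943753 201.51877411 150.07527517] [493.13342494 219.06647372 157.07722362]
```

View pics/w7.png

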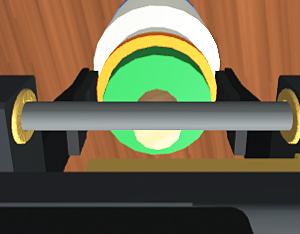

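Home is confirmed: green top at 136.0, level, with 6 N grip on the rim. I release, rise to the knob and grip it.

>>> servo_tool(steps="0 0 0 0 0 0.002 0.5;0 0 0 0 0 0 0.6;0 0 0 0 0 0 0.75;0 0 0 0 0 0 0.8;0 0 0 0 0 0 0.8;0 0 0 0.001 0.001 0.03 0.8;0 0 0 0 0 0.04 0.8;0 0 0 0 0 0.018 0.8;0 0 0 0 0 0 0.6;0 0 0 0 0 0 0.3;0 0 0 0 0 0 0;0 0 0 0 0 0 -0.3;0 0 0 0 0 0 -0.4;0 0 0 0 0 0 -0.7;0 0 0 0 0 0 -0.7;0 0 0 0 0 0 -0.7;0 0 0 0 0 0 -0.7", newtons=12)

```text
time_s: 28.72
eef_pos: [489.5, 209.0, 139.8]
ee_rot: [[0.176, 0.984, -0.0], [0.984, -0.176, -0.0], [-0.0, -0.0, -1.0]]
contact_force: [0.4, 0.3, -0.7]
width: 0.245
grasp_force: 12.0
```

>>> servo_tool(steps="0 0 0 0 0 0.005 -0.7;0 0 0 0 0 0.01 -0.7;0 0 0 0 0 0.015 -0.7;0 0 0 0 0 0.03 -0.7;0 0 0 0 0 0.04 -0.7;0 0 0 0 0 0.05 -0.7;0 0 0 0 0 0.06 -0.7;0 0 0 0 0 0.05 -0.7;0 0 0 0 0 0.04 -0.7;0 0 0 0 0 0.02 -0.7;0 0 0 0 0 0.01 -0.7;0 0 0 0 0 0 -0.7;0 0 0 0 0 0 -0.7;0 0 0 0 0 0 -0.7;0 0 0 0 0 0 -0.7;0 0 0 0 0 0 -0.7", newtons=15)

```text
time_s: 30.72
eef_pos: [489.5, 209.0, 238.7]
ee_rot: [[0.176, 0.984, -0.0], [0.984, -0.176, -0.0], [-0.0, -0.0, -1.0]]
contact_force: [-0.5, 0.6, -0.4]
width: 0.246
grasp_force: 15.0
```

Run:
```python
from h import *
s=robot.read_state();print(s['eef_pos'],s['contact_force'],s['width'],s['grasp_force'])
im,_=cap('wrist');P,ok=cloud('wrist');hsv=cv2.cvtColor(im,cv2.COLOR_RGB2HSV);tc=s['eef_pos']
g=ok&(np.hypot(P[...,0]-tc[0],P[...,1]-tc[1])<40)&(hsv[...,0]>55)&(hsv[...,0]<85)&(abs(P[...,2]-tc[2])<12);q=P[g];A=np.c_[q[:,:2]-q[:,:2].mean(0),np.ones(len(q))]
print('green',len(q),np.median(q,0),np.linalg.lstsq(A,q[:,2],rcond=None)[0])
im2,_=cap('scene');P,ok=cloud('scene');hsv=cv2.cvtColor(im2,cv2.COLOR_RGB2HSV)
o=ok&(np.hypot(P[...,0]-489,P[...,1]-208)<40)&(hsv[...,0]<19)&(hsv[...,1]>180)&(P[...,2]>95)&(P[...,2]<140);q=P[o];print(len(q),np.percentile(q[:,2],[2,50,98]),q.mean(0))
cv2.imwrite('pics/f.png',np.hstack([cv2.resize(im[:,:,::-1],(400,300)),cv2.resize(im2[60:285,100:400,::-1],(400,300))]))
```

```text
[489.50386674 208.97637106 238.74502933] [-0.52891253  0.58359281 -0.35483389] 0.24609605341277074 14.99998390674591
green 2775 [492.85495301 223.74592555 235.00960833] [-1.71448822e-02 -1.11517328e-01  2.35032386e+02]
255 [116.01178295 122.53803658 131.18319288] [495.78195114 201.91344726 124.37438683]
```

View pics/f.png

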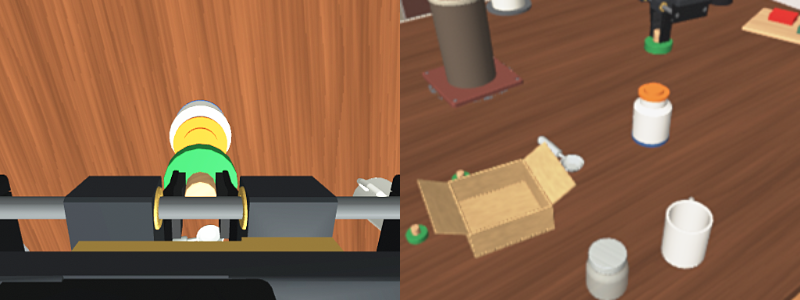

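The green lid is held about 99 mm above its seat at (655,45), the orange lid stays seated on the canister (652,90), both flaps are out and the bystanders are untouched. Handing in.

```bash
python3 -c "
from bench import robot
print(robot.hand_in())"
```

```text
the job is handed in; nothing more can be done
None
```

The job is handed in (no verdict was returned) with the orange inner lid seated in the canister and the green lid held about 99 mm above its seat; the plug jammed 4 mm short, so I opened the fingers to let it settle, then re-gripped it at home, and meanwhile nudged the canister about 1 mm.

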